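# Finish a chocolate tart's lattice and hold it up to the camera

### The job

Finish the garnish of the chocolate tart where it stands on the counter: lay, without dropping them, the two loose white-chocolate batons from the slate slab across the two already on it, one near each end of that first pair, so that the four make a square two-layer lattice centred on the tart. Then lift the whole tart, board and all, and hold it level in front of the inspection camera for its picture: its middle at lens height, straight ahead of the lens and about 15 cm from it, the tab of its board pointing to the lens. Finish while still holding it there, quite still, with the lattice intact, and leave the other pastries, the ramekin and the camera's setting alone.

Things in the scene. Friction and masses are not known exactly. Their poses are not given: they have to be found in the camera images.
- tart: chocolate tart, loose, 90-140 g, one rigid piece: straight round shell 68 mm across, z 2 to 27 mm, flat dark filling flush with its rim, glued on a gold round board 84 mm across, 2 mm thick. Stands on the counter at z = 0. Origin: centre of the board's underside; z up; x points to the board's tab. Batons lie on it by weight alone (nothing sticks): carry it level and smoothly.
- tart_middle (a point): centre of the filling's top face, on the tart's axis, 27 mm above its underside; it counts as the tart's middle. Axes as the tart's.
- tab (a point): point on the tab, 52 mm from the tart's axis along its x; the tab is 22 mm wide, 2 mm thick and ends at 58 mm.
- baton_a: first-layer ivory white-chocolate baton, 52 x 12 x 12 mm, 10 g. Origin: centre of its underside; x runs along its length, z up. Lies loose on the filling, along the tart's x (within 3 degrees), centred about 18.5 mm to the tart's +y side of its axis; its top is 39 mm above the tart's underside.
- baton_b: the same, about 18.5 mm to the tart's -y side; 25 mm are free between the two.
- baton_c: loose ivory white-chocolate baton, 52 x 12 x 12 mm, 10 g. Origin: centre of its underside; x runs along its length, z up. Lies on the slab. Belongs in the second layer: along the tart's y, centre about 18.5 mm (10.5 to 26.5) from the tart's axis on its +x or -x side, underside on the tops of the first pair; baton_d on the other side.
- baton_d: as baton_c: loose on the slab, about 80 mm from it; the two are interchangeable.
- slab: blue-grey slate slab, fixed, 140 x 160 x 20 mm; origin at the centre of its underside on the counter, top at z = 0.02.
- lens (a point): centre of the camera lens's front glass (dark blue, in a white ring light 72 mm across), 160-240 mm above the counter. Looks along its -x; z up. It sits mid-height in a grey 44 mm housing. Fixed stand: grey base 130 x 110 x 12 mm centred 50 mm behind the lens, aluminium column 318 mm tall, 20 x 30 mm, 80 mm behind it. A stiff slide holds its height: do not push.
- apple_tart: bystander: green glazed apple tart on its board, loose, 84 mm across, 62 mm tall; origin at the centre of its underside.
- raspberry_tart: bystander: raspberry tart on its board, loose, 84 mm across, 75 mm tall with its cherry stem; origin at the centre of its underside.
- ramekin: bystander: white ramekin of raspberries, loose, 72 mm across, 49 mm tall; origin at the centre of its underside.
Mind the look-alikes: they are no part of the job. There is more than one size of the tart; the one meant has the size given above. What is shaped like the baton_c but black is not meant.

How it is judged:
On the way:
1. the lattice is finished on the tart, the batons let go, the tart still standing on the counter ((((angle between the x axis of baton_a and the x axis of tart, either way round below 0.2 rad and x of baton_a in the frame of tart between -0.01 and 0.01 m and y of baton_a in the frame of tart between 0.0105 and 0.0265 m and z of baton_a in the frame of tart between 0.023 and 0.031 m) and (angle between the x axis of baton_b and the x axis of tart, either way round below 0.2 rad and x of baton_b in the frame of tart between -0.01 and 0.01 m and y of baton_b in the frame of tart between -0.0265 and -0.0105 m and z of baton_b in the frame of tart between 0.023 and 0.031 m)) or ((angle between the x axis of baton_a and the x axis of tart, either way round below 0.2 rad and x of baton_a in the frame of tart between -0.01 and 0.01 m and y of baton_a in the frame of tart between -0.0265 and -0.0105 m and z of baton_a in the frame of tart between 0.023 and 0.031 m) and (angle between the x axis of baton_b and the x axis of tart, either way round below 0.2 rad and x of baton_b in the frame of tart between -0.01 and 0.01 m and y of baton_b in the frame of tart between 0.0105 and 0.0265 m and z of baton_b in the frame of tart between 0.023 and 0.031 m))) and (((angle between the x axis of baton_c and the y axis of tart, either way round below 0.2 rad and y of baton_c in the frame of tart between -0.01 and 0.01 m and x of baton_c in the frame of tart between 0.0105 and 0.0265 m and z of baton_c in the frame of tart between 0.035 and 0.043 m) and (angle between the x axis of baton_d and the y axis of tart, either way round below 0.2 rad and y of baton_d in the frame of tart between -0.01 and 0.01 m and x of baton_d in the frame of tart between -0.0265 and -0.0105 m and z of baton_d in the frame of tart between 0.035 and 0.043 m)) or ((angle between the x axis of baton_c and the y axis of tart, either way round below 0.2 rad and y of baton_c in the frame of tart between -0.01 and 0.01 m and x of baton_c in the frame of tart between -0.0265 and -0.0105 m and z of baton_c in the frame of tart between 0.035 and 0.043 m) and (angle between the x axis of baton_d and the y axis of tart, either way round below 0.2 rad and y of baton_d in the frame of tart between -0.01 and 0.01 m and x of baton_d in the frame of tart between 0.0105 and 0.0265 m and z of baton_d in the frame of tart between 0.035 and 0.043 m))) and contact force between the fingers and baton_a below 0.05 N and contact force between the fingers and baton_b below 0.05 N and contact force between the fingers and baton_c below 0.05 N and contact force between the fingers and baton_d below 0.05 N and linear speed of each of baton_a, baton_b, baton_c, baton_d below 0.03 m/s and height (world z) of tart below 0.006 m and angle between tart's own z axis and vertical below 0.06 rad), for 0.2 s.
At the end, for the whole second after the job is handed in: Fingers alone hold the tart still: middle 12-18 cm before the lens, within 2.5 cm of its axis, level within 7 deg, tab to the lens within 14 deg; batons at rest on it in two crossed pairs, square within 11 deg, each 10.5-26.5 mm off the centre line, one per side, centred lengthwise within 10 mm ((((angle between the x axis of baton_a and the x axis of tart, either way round below 0.2 rad and x of baton_a in the frame of tart between -0.01 and 0.01 m and y of baton_a in the frame of tart between 0.0105 and 0.0265 m and z of baton_a in the frame of tart between 0.023 and 0.031 m) and (angle between the x axis of baton_b and the x axis of tart, either way round below 0.2 rad and x of baton_b in the frame of tart between -0.01 and 0.01 m and y of baton_b in the frame of tart between -0.0265 and -0.0105 m and z of baton_b in the frame of tart between 0.023 and 0.031 m)) or ((angle between the x axis of baton_a and the x axis of tart, either way round below 0.2 rad and x of baton_a in the frame of tart between -0.01 and 0.01 m and y of baton_a in the frame of tart between -0.0265 and -0.0105 m and z of baton_a in the frame of tart between 0.023 and 0.031 m) and (angle between the x axis of baton_b and the x axis of tart, either way round below 0.2 rad and x of baton_b in the frame of tart between -0.01 and 0.01 m and y of baton_b in the frame of tart between 0.0105 and 0.0265 m and z of baton_b in the frame of tart between 0.023 and 0.031 m))) and (((angle between the x axis of baton_c and the y axis of tart, either way round below 0.2 rad and y of baton_c in the frame of tart between -0.01 and 0.01 m and x of baton_c in the frame of tart between 0.0105 and 0.0265 m and z of baton_c in the frame of tart between 0.035 and 0.043 m) and (angle between the x axis of baton_d and the y axis of tart, either way round below 0.2 rad and y of baton_d in the frame of tart between -0.01 and 0.01 m and x of baton_d in the frame of tart between -0.0265 and -0.0105 m and z of baton_d in the frame of tart between 0.035 and 0.043 m)) or ((angle between the x axis of baton_c and the y axis of tart, either way round below 0.2 rad and y of baton_c in the frame of tart between -0.01 and 0.01 m and x of baton_c in the frame of tart between -0.0265 and -0.0105 m and z of baton_c in the frame of tart between 0.035 and 0.043 m) and (angle between the x axis of baton_d and the y axis of tart, either way round below 0.2 rad and y of baton_d in the frame of tart between -0.01 and 0.01 m and x of baton_d in the frame of tart between 0.0105 and 0.0265 m and z of baton_d in the frame of tart between 0.035 and 0.043 m))) and linear speed of each of baton_a, baton_b, baton_c, baton_d, tart below 0.03 m/s and x of tart_middle in the frame of lens between -0.18 and -0.12 m and y of tart_middle in the frame of lens between -0.025 and 0.025 m and z of tart_middle in the frame of lens between -0.025 and 0.025 m and angle between tart's own z axis and vertical below 0.12 rad and angle between the x axis of tart and the x axis of lens, either way round below 0.25 rad and x of tab in the frame of lens above -0.15 m and height (world z) of tart above 0.09 m and contact force between the fingers and tart above 0.5 N); the arm keeps its last pose, push and grip.
It fails at once if the green apple tart is moved by more than 2 cm (distance of apple_tart from where it was at the start of the episode above 0.02 m).
It fails at once if the raspberry tart is moved by more than 2 cm (distance of raspberry_tart from where it was at the start of the episode above 0.02 m).
It fails at once if the ramekin is moved by more than 2 cm (distance of ramekin from where it was at the start of the episode above 0.02 m).
It fails at once if the camera is pushed up or down its column (distance of lens from where it was at the start of the episode above 0.01 m).
It fails at once if a baton is dropped from more than about 12 mm ((linear speed of baton_a above 0.5 m/s and contact force between baton_a and anything else below 0.002 N) or (linear speed of baton_b above 0.5 m/s and contact force between baton_b and anything else below 0.002 N) or (linear speed of baton_c above 0.5 m/s and contact force between baton_c and anything else below 0.002 N) or (linear speed of baton_d above 0.5 m/s and contact force between baton_d and anything else below 0.002 N)).
It also fails if it takes over 70 s, if anything falls off the work surface, if the arm or the gripper's body presses on something with over 40 N, if the wrist force passes 120 N, or if a joint passes its speed limit or range.

### The arm

A 6-joint arm with a two-finger parallel gripper is mounted at the origin on the work surface. World frame = base frame: x ahead of the robot, y to its left, z up, the work surface at z = 0. Lengths are in m, angles in rad, forces in N, time in s.
With the tool pointing down it reaches from about 0.275 to 0.85 m from the base axis. Payload 19 kg.
Tool frame: the origin (TCP) lies at the very end of the fingers, on their centre line; the grasp point (between the pads) lies 19 mm behind it (ctrl.grip_depth is the z of the grasp point in the tool frame, in m); z points along the fingers, y is the line along which they close (so a half turn about z gives the same grasp; the last joint's range is limited). The gripper opens to 85 mm and grips with 20 to 120 N. Pads are 22 mm wide; open, the fingers measure 114 mm over their backs; the gripper's body (76 mm by 85 mm) begins 54 mm behind the grasp point. The pads swing forward as they close: fully open they stand 13 mm farther back than shut.
Start: joints at [1.126, 0.15, 1.437, -0, 1.554, -0.134], TCP at [0.176, 0.547, 0.231] pointing down, gripper open.
Joint ranges: [-2.8, 2.8], [-0.68, 2.1], [0.12, 2.68], [-1.39, 4.53], [0.16, 2.79], [-2.81, 2.81]. Speed limits (rad/s): [1.89, 1.89, 2.22, 3.01, 3.01, 3.01].

### API

Orientations are given as a unit quaternion [w, x, y, z].
In Python, from plant import ctrl, read_camera, calibration, look_for, tip_of gives the robot as it stands.
- The arm moves only by the tool servo_tool, never from a script. Its argument "plan" is one flat list of numbers, 7 for each row, row after row: the shift along the tool's x, y, z in m, then the turn, a rotation vector about the tool's x, y, z in degrees, then the opening, from 0 (shut) to 1 (fully open). A call has 1 to 8 rows; each row is the pose to reach, as a shift and turn from the pose commanded when the call began, along the tool's axes at that moment; what a row does not reach only later rows make up. A row lasts 1/10 s, in which the tool goes at most 50 mm and 8.59 degrees, less where a joint would pass 70% of its speed; a pose out of reach is approached as far as the arm can. A call with a gripper value outside its range is refused whole. The fingers move at their own pace and stop on an object; the grip force is fixed at half the most. Time passes only in rows, so rows that repeat a pose let the fingers close. It gives the time, the measured TCP pose, the force, the opening and the grip force at its end, in the units of the state.
- ctrl.get_state(): the state, without advancing time (a new reading comes with each control period).
- read_camera(name): name is "side" or "top" or "wrist"; returns (picture, depth): 420x560x3 uint8, red, green, blue; 420x560 float32, m along the optical axis (not along the pixel's ray), 0 where there is no reading.
- calibration(name): a dict with "mtx" (3x3 intrinsics, pixels), "k1" (the pictures are not rectified: a ray, as slopes to the right and down, at radius r is drawn at 1 + k1 r^2 times it, then the intrinsics apply), "extrinsics" (4x4, takes a point from world to camera coordinates); the wrist camera has in their place "mount" (4x4, takes a point from camera to tool coordinates, whose origin is the TCP and whose axes are the flange's). Camera axes: x right, y down, z forward; pixel columns grow to the right and rows downward; lengths in m; the calibration is good to about 2 mm. A picture is of the moment at which its call begins: read the wrist's pose just before it. calibration takes no time and is no camera call.
- ctrl.finish_job(): hands the job in; it is judged then, once.
Trained networks look in the newest picture that a camera, given by its name, has taken for a name from the list of things; names that differ only in an ending like _2 or _b are one class to them, and where a whole thing is asked for, a point or a joint stands for the part that bears it (a point fixed in the world has none). Each returns a list of dicts, best first, with "confidence" (0 to 1); they miss things now and then, are a little off and sometimes report something else, mostly with a low value. They report only what shows in the picture. A call takes as long as a camera call. They do not tell look-alikes from the thing itself.
- look_for(camera, target): "position" ([x, y, z] in m, in the coordinates of the camera as it stood for that picture, good to about 4 mm: the middle of the surface that is visible of it).
- tip_of(camera, target): "position" ([x, y, z] in m, in the coordinates of the camera as it stood for that picture, good to about 4 mm: a listed point, or the origin of a listed thing).
The state is a dict: "time": time; "q": joint angles; "qd": joint speeds; "tau": joint torques, N m; "ee_pos": TCP position; "tool_rot": TCP orientation; "contact_force": force on the tool from outside, world axes, zero at the start; "wrist_torque": the same for the moment, N m; "width": finger opening in m; "grasp_force": force on a finger pad.
Only numpy, scipy, OpenCV 4.12 (cv2) and the standard library are available. Lean on these libraries where they do the work, as an engineer would, in place of code of your own. Each camera call takes 0.05 s, during which the arm holds its last target. There are 200 camera calls.

## Working session

There is one attempt and no reset: what is moved stays moved. The work goes in short steps, Python scripts to look and compute and a tool call to move; the robot and the scene stay as the last step left them, time stands still between calls to the robot, and variables do not carry over. Pictures are saved under pics/ and viewed, at most 10 in all, crops included, and the job is handed in when it is done.

Besides the shell and the picture viewer there is one more tool, called after "Emit:" as a command line: name --argument value ..., lists and objects as JSON in quotes. servo_tool: Moves the arm, as the interface text tells. Its arguments: {"type":"object","properties":{"plan":{"type":"array"}},"required":["plan"]}

```bash
ls; mkdir -p pics
cat > h.py <<'E'
import numpy as np, cv2
from scipy.spatial.transform import Rotation as R
from plant import ctrl, read_camera, calibration, look_for, tip_of
def Tt(s):
    T=np.eye(4); q=s["tool_rot"]; T[:3,:3]=R.from_quat([q[1],q[2],q[3],q[0]]).as_matrix(); T[:3,3]=s["ee_pos"]; return T
def grab(name):
    s=ctrl.get_state(); img,d=read_camera(name); c=calibration(name)
    T=Tt(s)@np.array(c["mount"]) if name=="wrist" else np.linalg.inv(np.array(c["extrinsics"]))
    return img,d,c,T
def cloud(d,c,T):
    v,u=np.mgrid[:d.shape[0],:d.shape[1]]
    K=np.array(c["mtx"]); k=c["k1"]
    xd=(u-K[0,2])/K[0,0]; yd=(v-K[1,2])/K[1,1]
    x,y=xd.copy(),yd.copy()
    for _ in range(8):
        f=1+k*(x*x+y*y); x,y=xd/f,yd/f
    P=np.stack([x*d,y*d,d],-1)@T[:3,:3].T+T[:3,3]
    P[d<=0]=np.nan
    return P
def save(n,img): cv2.imwrite(n,img[:,:,::-1])
E
python3 - <<'E'
from h import *
for n in ("top","side"):
    img,d,c,T=grab(n); save(f"pics/{n}0.png",img); np.savez(f"{n}0.npz",img=img,P=cloud(d,c,T))
    print(n,T.round(3).tolist())
    for t in ("tart","tab","baton_c","slab","lens","apple_tart","raspberry_tart","ramekin"):
        for o in (tip_of(n,t)): 
            p=T@np.r_[o["position"],1]; print(t,p[:3].round(3),round(o["confidence"],2))
s=ctrl.get_state(); print(s); print(ctrl.grip_depth, calibration("wrist"))
E
```

```text
pics
top [[-0.138, -0.967, 0.212, 0.341], [-0.99, 0.136, -0.024, 0.011], [-0.006, -0.213, -0.977, 1.142], [0.0, 0.0, 0.0, 1.0]]
tart [ 0.579  0.055 -0.   ] 0.78
tart [ 0.322  0.156 -0.002] 0.66
tart [ 0.517  0.19  -0.001] 0.58
tab [ 0.616  0.057 -0.001] 0.87
tab [0.391 0.144 0.   ] 0.68
tab [0.566 0.166 0.002] 0.63
tab [0.527 0.209 0.029] 0.63
baton_c [ 0.363 -0.147  0.002] 0.67
baton_c [0.53  0.212 0.03 ] 0.65
baton_c [ 0.504 -0.225  0.022] 0.63
baton_c [0.512 0.182 0.028] 0.52
baton_c [ 0.482 -0.144  0.019] 0.51
slab [ 0.486 -0.183 -0.003] 0.57
lens [0.74  0.096 0.236] 0.77
apple_tart [ 0.719  0.274 -0.004] 0.56
apple_tart [ 0.704 -0.315  0.001] 0.46
raspberry_tart [ 0.705 -0.316 -0.003] 0.97
raspberry_tart [ 0.48  -0.143  0.02 ] 0.32
ramekin [ 0.437 -0.011 -0.003] 0.76
ramekin [ 0.491 -0.184 -0.001] 0.17
side [[0.751, -0.471, 0.463, 0.03], [-0.66, -0.515, 0.547, -0.609], [-0.019, -0.716, -0.697, 0.904], [0.0, 0.0, 0.0, 1.0]]
tart [0.582 0.054 0.005] 0.95
tart [ 0.32   0.153 -0.   ] 0.78
tart [0.525 0.192 0.004] 0.69
tab [0.622 0.064 0.002] 0.81
tab [0.393 0.136 0.002] 0.77
tab [0.
[... 996 characters left out ...]
.00643071, 0.66159048, 0.78861759]), 'wrist_torque': array([ 0.01334116, -0.00094723,  0.00886317]), 'grasp_force': 0.0, 'width': 0.08557220267297327}
-0.0187 {'mtx': array([[345.56563652,   0.        , 279.94014948],
       [  0.        , 345.56563652, 208.43831993],
       [  0.        ,   0.        ,   1.        ]]), 'k1': -0.07620882302738581, 'mount': array([[ 5.75218264e-04, -9.46016342e-01, -3.24118421e-01,
         8.27208962e-02],
       [ 9.99999716e-01,  7.02315458e-04, -2.75158074e-04,
         3.37853097e-04],
       [ 4.87937412e-04, -3.24118170e-01,  9.46016476e-01,
        -1.41259729e-01],
       [ 0.00000000e+00,  0.00000000e+00,  0.00000000e+00,
         1.00000000e+00]])}
```

View pics/top0.png

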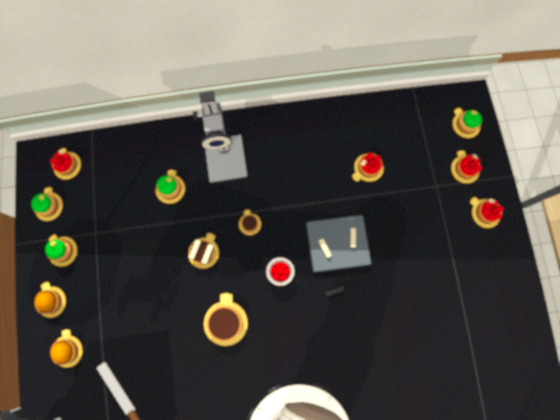

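View pics/side0.png

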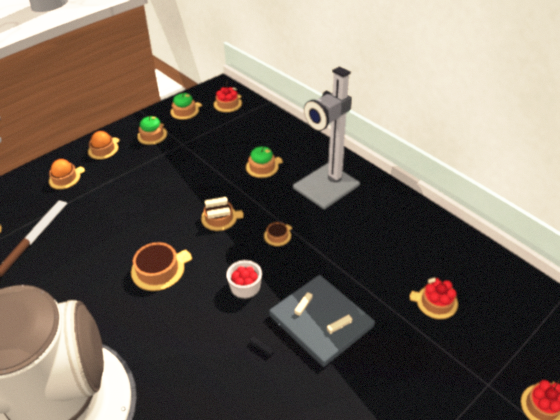

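The top view shows the target tart with two batons at (203,252), its tab towards (210,240). The slab with two ivory batons is at (338,245), the black decoy at (335,291) and the camera at (215,140). Large and small decoy tarts are at (225,322) and (250,222). The side view agrees. Next I measure from the depth.

```bash
cat > m.py <<'E'
from h import *
def rect(pts):
    (c,wh,a)=cv2.minAreaRect((pts*1000).astype(np.float32)); w,h=wh
    if w<h: a+=90; w,h=h,w
    return np.round(c,1),round(w,1),round(h,1),round((a+90)%180-90,1)
def blobs(img,P,xy,r,zlo,zhi,minrgb=140,n=12):
    m=(np.hypot(P[...,0]-xy[0],P[...,1]-xy[1])<r)&(P[...,2]>zlo)&(P[...,2]<zhi)&(img.min(-1)>minrgb)
    k,l=cv2.connectedComponents(m.astype(np.uint8))
    for i in range(1,k):
        p=P[l==i]
        if len(p)>=n: print(len(p),rect(p[:,:2]),"mean",p.mean(0).round(4))
E
python3 - <<'E'
from m import *
for n in ("top","side"):
    z=np.load(n+"0.npz"); img,P=z["img"],z["P"]
    print(n,"slab batons"); blobs(img,P,(.49,-.184),.09,.026,.045)
    print("tart batons"); blobs(img,P,(.519,.19),.06,.033,.045)
    # lens face: points near lens
    L=np.array([.739,.098,.237])
    m=np.linalg.norm(P-L,axis=-1)<.045
    p=P[m]; w=img[m].min(-1)>170
    print(m.sum(),w.sum())
    if w.sum()>10:
        pw=p[w]; c=np.median(pw,0); u,s,v=np.linalg.svd(pw-pw.mean(0)); print("ring",pw.mean(0).round(3),v.round(2).tolist(),s.round(3))
    m=(np.hypot(P[...,0]-.77,P[...,1]-.09)<.15)&(abs(P[...,2]-.012)<.005)
    print("base",m.sum(),rect(P[m][:,:2]))
    m=(np.hypot(P[...,0]-.8,P[...,1]-.09)<.12)&(abs(P[...,2]-.31)<.015)
    print("coltop",m.sum(),np.median(P[m],0))
E
```

```text
top slab batons
70 (array([ 500.1, -222.5]), 50.8, 9.2, -10.8) mean [ 0.4983 -0.2222  0.0307]
81 (array([ 481.2, -142. ]), 50.0, 11.7, 17.2) mean [ 0.4816 -0.1414  0.0305]
tart batons
84 (array([526. , 210.1]), 51.5, 12.7, -29.1) mean [0.5258 0.21   0.0372]
85 (array([507.7, 176.9]), 50.9, 12.5, -28.2) mean [0.5077 0.177  0.0373]
586 23
ring [0.75  0.109 0.244] [[-0.48, -0.74, -0.46], [-0.61, 0.67, -0.42], [-0.62, -0.08, 0.78]] [0.103 0.073 0.022]
base 1191 (array([785.4,  99.6]), 131.0, 110.4, 1.9)
coltop 213 [0.81259795 0.10149963 0.31586538]
side slab batons
142 (array([ 481.9, -142.8]), 51.8, 12.3, 17.1) mean [ 0.4797 -0.1437  0.0326]
161 (array([ 500. , -224.5]), 52.8, 12.8, -10.8) mean [ 0.4991 -0.2252  0.0318]
tart batons
110 (array([526.9, 209.1]), 50.9, 18.9, -28.8) mean [0.5267 0.2083 0.0386]
116 (array([509.5, 176.3]), 51.7, 16.4, -29.3) mean [0.5089 0.1756 0.0383]
736 225
ring [0.74  0.1   0.238] [[0.01, 0.89, -0.46], [-0.04, -0.46, -0.89], [-1.0, 0.02, 0.03]] [0.29  0.283 0.064]
base 1352 (array([777.4, 110. ]), 192.5, 181.8, 70.0)
coltop 231 [0.81176334 0.09586753 0.31581322]
```

```bash
cat > g.py <<'E'
from h import *
import sys
def to(x,y,z,a):
    "tool-axis shift (mm) and turn (deg) to a tool-down pose with tool x at world yaw a"
    T=Tt(ctrl.get_state()); G=np.eye(4)
    c,s=np.cos(np.radians(a)),np.sin(np.radians(a))
    G[:3,:3]=np.array([[c,s,0],[s,-c,0],[0,0,-1]]); G[:3,3]=(x,y,z)
    D=np.linalg.inv(T)@G
    print("mm",(D[:3,3]*1000).round(1),"deg",np.degrees(R.from_matrix(D[:3,:3]).as_rotvec()).round(2))
    return D
if __name__=="__main__":
    to(*map(float,sys.argv[1:5]))
    s=ctrl.get_state(); print(s["time"],s["ee_pos"].round(4),np.round(s["width"],4),s["contact_force"].round(2),s["q"].round(2))
E
python3 g.py .49 -.18 .22 197.2
```

```text
mm [-521.6 -596.5   11.3] deg [ -0.    -0.   -35.01]
0.9 [0.1759 0.5474 0.2313] 0.0856 [0.01 0.66 0.79] [ 1.13  0.15  1.44  0.    1.55 -0.13]
```

Emit:
servo_tool --plan '[-0.522,-0.597,0.011,0,0,-35,1,-0.522,-0.597,0.011,0,0,-35,1,-0.522,-0.597,0.011,0,0,-35,1,-0.522,-0.597,0.011,0,0,-35,1,-0.522,-0.597,0.011,0,0,-35,1,-0.522,-0.597,0.011,0,0,-35,1,-0.522,-0.597,0.011,0,0,-35,1,-0.522,-0.597,0.011,0,0,-35,1]'

```text
time: 1.7
ee_pos: [0.3276, 0.1963, 0.2265]
tool_rot: [0.0, -0.15, 0.989, 0.0]
contact_force: [1.3, 0.6, 0.5]
width: 0.0852
grasp_force: 0.0
```

```bash
python3 g.py .49 -.18 .22 197.2
```

```text
mm [ -43.7 -407.5    6.6] deg [-0.    0.06  0.03]
1.7 [0.3276 0.1963 0.2265] 0.0852 [1.32 0.58 0.45] [ 0.34 -0.27  1.84 -0.    1.57 -1.53]
```

Emit:
servo_tool --plan '[-0.044,-0.4,0.006,0,0,0,1,-0.044,-0.4,0.006,0,0,0,1,-0.044,-0.4,0.006,0,0,0,1,-0.044,-0.4,0.006,0,0,0,1,-0.044,-0.4,0.006,0,0,0,0.5,-0.044,-0.4,0.006,0,0,0,0.5,-0.044,-0.4,0.006,0,0,0,0.5,-0.044,-0.4,0.006,0,0,0,0.5]'

```text
time: 2.5
ee_pos: [0.487, -0.1709, 0.2204]
tool_rot: [0.0, -0.149, 0.989, -0.0]
contact_force: [1.0, 0.3, 0.5]
width: 0.0425
grasp_force: 0.0
```

Emit:
servo_tool --plan '[0,0,0,0,0,0,0.4,0,0,0,0,0,0,0.4,0,0,0,0,0,0,0.4,0,0,0,0,0,0,0.4]'

```text
time: 2.9
ee_pos: [0.4865, -0.1676, 0.2207]
tool_rot: [0.0, -0.15, 0.989, -0.0]
contact_force: [0.8, 0.3, -0.2]
width: 0.0342
grasp_force: 0.0
```

```bash
python3 g.py .4815 -.1425 .1 197.2
python3 - <<'E'
from m import *
img,d,c,T=grab("wrist"); P=cloud(d,c,T); save("pics/w1.png",img)
blobs(img,P,(.49,-.184),.09,.026,.045)
m=(abs(P[...,0]-.49)<.02)&(abs(P[...,1]+.184)<.02); print("slab z",np.nanmedian(P[m],0))
E
```

```text
mm [ -2.7  25.5 120.7] deg [-0.03  0.03  0.06]
2.9 [ 0.4865 -0.1676  0.2207] 0.0342 [ 0.83  0.26 -0.23] [-0.48  0.03  1.59 -0.    1.52 -2.35]
630 (array([ 501.9, -222.9]), 52.0, 12.1, -10.0) mean [ 0.5012 -0.2227  0.0305]
627 (array([ 483.7, -141.6]), 51.3, 12.0, 17.9) mean [ 0.4831 -0.142   0.0305]
slab z [ 0.48024721 -0.18891996  0.27887432]
```

Emit:
servo_tool --plan '[-0.004,0.025,0.05,0,0,-0.7,0.4,-0.004,0.025,0.1,0,0,-0.7,0.4,-0.004,0.025,0.145,0,0,-0.7,0.4,-0.004,0.025,0.145,0,0,-0.7,0.4,-0.004,0.025,0.145,0,0,-0.7,0.4,-0.004,0.025,0.145,0,0,-0.7,0.4]'

```text
time: 3.55
ee_pos: [0.4844, -0.144, 0.0783]
tool_rot: [0.002, -0.156, 0.988, -0.001]
contact_force: [-0.2, 0.8, 0.7]
width: 0.0342
grasp_force: 0.0
```

```bash
python3 g.py .4828 -.142 .024 197.9
python3 - <<'E'
from m import *
img,d,c,T=grab("wrist"); P=cloud(d,c,T); save("pics/w2.png",img)
blobs(img,P,(.483,-.142),.06,.024,.045)
E
```

```text
mm [ 1.   2.6 54.3] deg [-0.15  0.15  0.01]
3.55 [ 0.4844 -0.144   0.0783] 0.0342 [-0.23  0.81  0.67] [-0.44  0.11  1.81 -0.    1.22 -2.32]
1624 (array([ 483.9, -141. ]), 52.2, 11.6, 17.8) mean [ 0.482  -0.1418  0.0305]
```

View pics/w2.png

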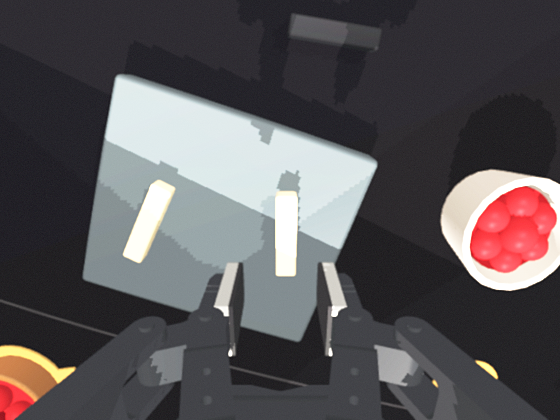

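The baton sits centred between the fingers at (286,235), and the ramekin at (500,240) is clear. Now I descend and grip.

Emit:
servo_tool --plan '[0,0.001,0.03,0,0,0,0.4,0,0.001,0.053,0,0,0,0.4,0,0.001,0.053,0,0,0,0.4,0,0.001,0.053,0,0,0,0.4,0,0.001,0.053,0,0,0,0,0,0.001,0.053,0,0,0,0,0,0.001,0.053,0,0,0,0,0,0.001,0.053,0,0,0,0]'

```text
time: 4.4
ee_pos: [0.4837, -0.1431, 0.0242]
tool_rot: [0.001, -0.156, 0.988, -0.001]
contact_force: [-1.6, 1.0, 12.8]
width: 0.0097
grasp_force: 59.1
```

```bash
python3 g.py .4828 -.142 .15 197.9
```

```text
mm [   0.2    1.  -125.8] deg [-0.11  0.11 -0.01]
4.4 [ 0.4837 -0.1431  0.0242] 0.0097 [-1.64  1.04 12.78] [-0.44  0.17  1.86 -0.    1.11 -2.32]
```

Emit:
servo_tool --plan '[0,0,-0.01,0,0,0,0,0,0,-0.03,0,0,0,0,0,0,-0.06,0,0,0,0,0,0,-0.09,0,0,0,0,0,0,-0.12,0,0,0,0,0,0,-0.12,0,0,0,0,0,0,-0.12,0,0,0,0]'

```text
time: 5.1
ee_pos: [0.483, -0.1427, 0.1435]
tool_rot: [0.001, -0.156, 0.988, -0.001]
contact_force: [-0.3, 0.1, -0.6]
width: 0.01
grasp_force: 59.0
```

```bash
python3 g.py .5 .2 .15 241.3
python3 - <<'E'
from m import *
img,d,c,T=grab("wrist"); P=cloud(d,c,T); save("pics/w3.png",img)
np.savez("w3.npz",img=img,P=P)
T0=Tt(ctrl.get_state()); Q=(P-T0[:3,3])@T0[:3,:3]
m=(abs(Q[...,0])<.05)&(abs(Q[...,1])<.02)&(abs(Q[...,2])<.03)&(img.min(-1)>140)
q=Q[m]; print(len(q)); print(np.percentile(q,[1,50,99],axis=0).round(4))
E
```

```text
mm [-121.5  320.9   -6.8] deg [ -0.11   0.05 -43.4 ]
5.1 [ 0.483  -0.1427  0.1435] 0.01 [-0.33  0.11 -0.55] [-0.44  0.05  1.73 -0.    1.36 -2.32]
3576
[[-0.0258 -0.0116 -0.029 ]
 [ 0.0094 -0.0004 -0.0075]
 [ 0.0248  0.0107  0.0011]]
```

View pics/w3.png

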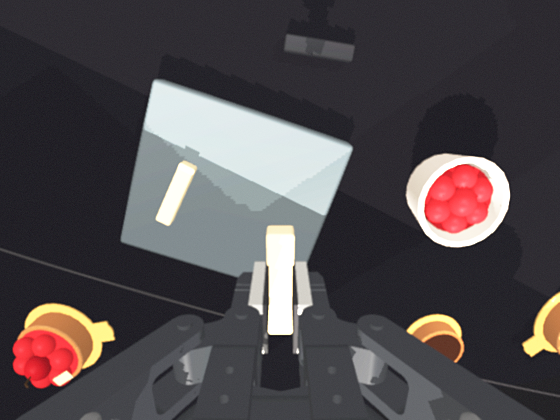

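The baton is held squarely at (280,280), with its underside 4 mm beyond the TCP. I carry it to a hover short of the tart and measure the tart.

```bash
python3 g.py .483 .13 .15 241.3
```

```text
mm [-84.1 259.3  -7.6] deg [-2.000e-02  0.000e+00 -4.341e+01]
5.15 [ 0.4826 -0.1426  0.1425] 0.0097 [-0.01  0.18 -1.05] [-0.44  0.05  1.73 -0.    1.36 -2.32]
```

Emit:
servo_tool --plan '[-0.01,0.03,-0.008,0,0,-5,0,-0.024,0.074,-0.008,0,0,-12,0,-0.038,0.118,-0.008,0,0,-20,0,-0.052,0.16,-0.008,0,0,-28,0,-0.065,0.2,-0.008,0,0,-36,0,-0.077,0.237,-0.008,0,0,-41,0,-0.084,0.259,-0.008,0,0,-43.4,0,-0.084,0.259,-0.008,0,0,-43.4,0]'

```text
time: 5.95
ee_pos: [0.4823, 0.1321, 0.1493]
tool_rot: [-0.001, -0.512, 0.859, 0.001]
contact_force: [-0.1, -0.5, -0.6]
width: 0.0098
grasp_force: 59.0
```

Emit:
servo_tool --plan '[0,0,0,0,0,0,0,0,0,0,0,0,0,0,0,0,0,0,0,0,0]'

```text
time: 6.25
ee_pos: [0.4831, 0.1288, 0.1501]
tool_rot: [-0.0, -0.509, 0.861, 0.0]
contact_force: [0.6, 0.3, 0.3]
width: 0.0098
grasp_force: 59.0
```

```bash
cat > tart.py <<'E'
from m import *
def tart(save_as=None):
    img,d,c,T=grab("wrist"); P=cloud(d,c,T)
    if save_as: save(save_as,img)
    print("batons"); blobs(img,P,(.519,.19),.055,.032,.058,n=40)
    rgb=img.astype(int)
    m=(np.hypot(P[...,0]-.517,P[...,1]-.193)<.075)&(P[...,2]<.012)&(rgb[...,0]>120)&(rgb[...,0]-rgb[...,2]>60)
    p=P[m][:,:2]*1000; print("board px",len(p))
    tab=p[np.hypot(p[:,0]-517,p[:,1]-193)>47]; rim=p[np.hypot(p[:,0]-517,p[:,1]-193)<46]
    # circle fit on outer rim points
    from scipy.optimize import least_squares
    h=cv2.convexHull(rim.astype(np.float32))[:,0]
    f=least_squares(lambda c:np.hypot(*(h-c).T)-42,[517,193],loss="soft_l1",f_scale=1).x
    print("centre",f.round(1),"tab",tab.mean(0).round(1) if len(tab) else None, "yaw",np.degrees(np.arctan2(*(tab.mean(0)-f)[::-1])).round(1) if len(tab) else None)
    return img,P
if __name__=="__main__":
    import sys; tart(sys.argv[1]); s=ctrl.get_state(); print(s["time"],s["ee_pos"].round(4))
E
python3 tart.py pics/w4.png
```

```text
batons
57 (array([489.3, 187. ]), 9.3, 4.9, 83.9) mean [0.4892 0.1865 0.0365]
60 (array([530.6, 165.4]), 8.3, 4.9, 61.4) mean [0.5304 0.1645 0.0367]
board px 1607
centre [520.7 193.5] tab [564.5 168.6] yaw -29.5
6.3 [0.4832 0.1289 0.1502]
```

View pics/w4.png

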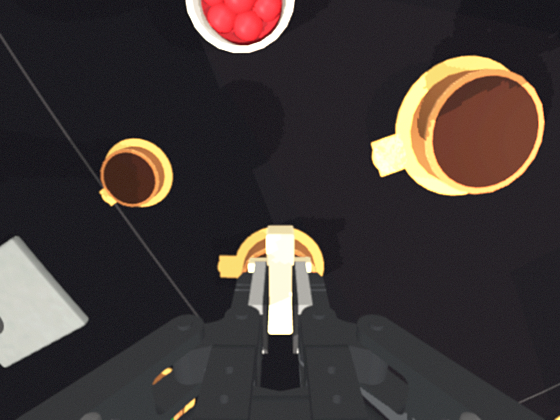

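The view's "up" is tool +x, so the tart at (280,260) is hidden behind the held baton. I cross over it and look from the other side.

Emit:
servo_tool --plan '[-0.03,0,-0.01,0,0,0,0,-0.07,0,-0.02,0,0,0,0,-0.11,0,-0.02,0,0,0,0,-0.135,0,-0.02,0,0,0,0,-0.14,0,-0.02,0,0,0,0,-0.14,0,-0.02,0,0,0,0,-0.14,0,-0.02,0,0,0,0,-0.14,0,-0.02,0,0,0,0]'

```text
time: 7.1
ee_pos: [0.5502, 0.2514, 0.1705]
tool_rot: [0.0, -0.509, 0.861, -0.0]
contact_force: [0.1, -0.6, 0.3]
width: 0.0101
grasp_force: 59.0
```

```bash
python3 tart.py pics/w5.png
```

```text
batons
1134 (array([511.6, 178.1]), 51.8, 12.3, -27.6) mean [0.5114 0.1782 0.0376]
1016 (array([529.2, 210.9]), 51.4, 12.2, -27.9) mean [0.5291 0.2106 0.0374]
board px 2335
centre [520.7 194.3] tab [564.8 170. ] yaw -28.8
7.15 [0.5502 0.2516 0.1706]
```

View pics/w5.png

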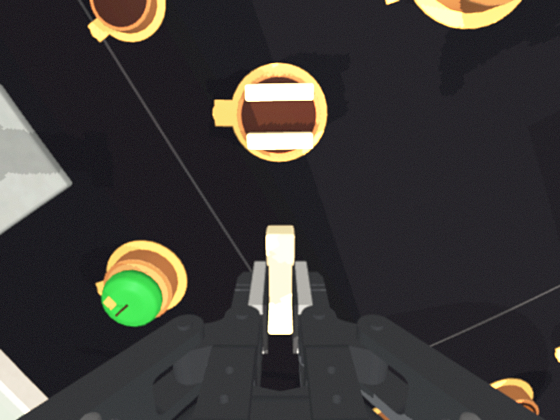

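The tart is clear at (280,113), yaw about -28°, with its batons across the view at rows 92 and 141. The apple tart is at (130,300). I work out the first placing.

```bash
python3 g.py .5035 .203 .09 241.7
```

```text
mm [65.  17.6 80.6] deg [-0.02  0.   -0.47]
7.15 [0.5502 0.2516 0.1706] 0.0099 [ 0.43 -0.84 -0.25] [ 0.3   0.24  1.46 -0.    1.45 -2.34]
```

Emit:
servo_tool --plan '[0.03,0.008,0.01,0,0,-0.5,0,0.06,0.016,0.03,0,0,-0.5,0,0.065,0.0175,0.055,0,0,-0.5,0,0.065,0.0175,0.08,0,0,-0.5,0,0.065,0.0175,0.1,0,0,-0.5,0,0.065,0.0175,0.11,0,0,-0.5,0,0.065,0.0175,0.11,0,0,-0.5,0,0.065,0.0175,0.11,0,0,-0.5,0]'

```text
time: 7.95
ee_pos: [0.5042, 0.2038, 0.0612]
tool_rot: [0.0, -0.513, 0.858, -0.0]
contact_force: [-0.3, -0.2, -0.3]
width: 0.0099
grasp_force: 59.0
```

```bash
python3 g.py .5035 .203 .0445 241.7
```

```text
mm [ 1.1  0.2 16.7] deg [-0.04  0.03  0.08]
7.95 [0.5042 0.2038 0.0612] 0.0099 [-0.33 -0.18 -0.32] [ 0.24  0.2   1.73 -0.    1.2  -2.41]
```

Emit:
servo_tool --plan '[0,0,0.008,0,0,0,0,0,0,0.013,0,0,0,0,0,0,0.0155,0,0,0,0,0,0,0.0165,0,0,0,0,0,0,0.0165,0,0,0,0,0,0,0.0165,0,0,0,0]'

```text
time: 8.55
ee_pos: [0.5039, 0.2039, 0.0439]
tool_rot: [0.0, -0.513, 0.858, -0.0]
contact_force: [-0.3, 0.7, 0.6]
width: 0.0101
grasp_force: 59.0
```

Emit:
servo_tool --plan '[0,0,0.0005,0,0,0,0,0,0,0.0005,0,0,0,0.08,0,0,0.0005,0,0,0,0.16,0,0,0.0005,0,0,0,0.25,0,0,0.0005,0,0,0,0.25,0,0,-0.01,0,0,0,0.25,0,0,-0.03,0,0,0,0.25,0,0,-0.06,0,0,0,0.25]'

```text
time: 9.35
ee_pos: [0.5031, 0.2037, 0.1041]
tool_rot: [-0.001, -0.513, 0.858, 0.0]
contact_force: [-0.0, -0.1, -0.6]
width: 0.0215
grasp_force: 0.0
```

Emit:
servo_tool --plan '[-0.02,0,-0.04,0,0,0,0.4,-0.05,0,-0.08,0,0,0,0.4,-0.065,0,-0.08,0,0,0,0.4,-0.065,0,-0.08,0,0,0,0.4,-0.065,0,-0.08,0,0,0,0.4]'

```text
time: 9.85
ee_pos: [0.5341, 0.261, 0.1835]
tool_rot: [-0.0, -0.514, 0.858, -0.0]
contact_force: [0.3, -0.1, -0.1]
width: 0.0337
grasp_force: 0.0
```

```bash
python3 tart.py pics/w6.png; python3 g.py .5005 -.2235 .15 169.6
```

```text
batons
2511 (array([521.1, 195.1]), 51.2, 51.1, 62.2) mean [0.5167 0.1958 0.0423]
board px 2153
centre [520.7 194.2] tab [564.8 170.5] yaw -28.2
9.9 [0.534  0.2607 0.1833]
mm [ 442.5 -199.4   33.6] deg [-0.   -0.08 72.2 ]
9.9 [0.534  0.2607 0.1833] 0.0342 [ 0.24 -1.32  0.37] [ 0.32  0.21  1.46 -0.    1.47 -2.32]
```

View pics/w6.png

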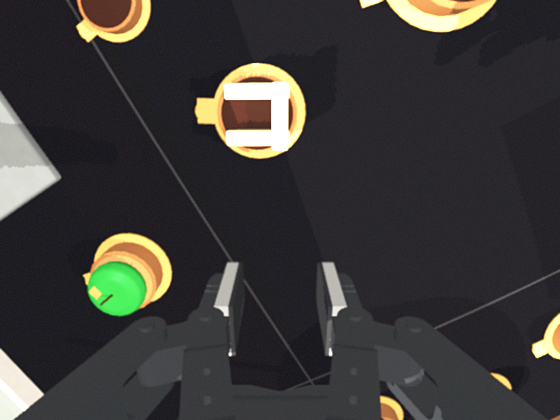

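The first baton lies well at (280,115) across the pair. Now the second.

Emit:
servo_tool --plan '[0.442,-0.199,0.03,0,0,72,0.4,0.442,-0.199,0.03,0,0,72,0.4,0.442,-0.199,0.03,0,0,72,0.4,0.442,-0.199,0.03,0,0,72,0.4,0.442,-0.199,0.03,0,0,72,0.4,0.442,-0.199,0.03,0,0,72,0.4,0.442,-0.199,0.03,0,0,72,0.4,0.442,-0.199,0.03,0,0,72,0.4]'

```text
time: 10.7
ee_pos: [0.5055, -0.1393, 0.1588]
tool_rot: [-0.0, 0.064, 0.998, 0.0]
contact_force: [0.4, 0.7, 0.4]
width: 0.0346
grasp_force: 0.0
```

```bash
python3 g.py .5015 -.223 .1 170
```

```text
mm [ -6.8 -83.5  58.8] deg [-0.   -0.03  2.65]
10.7 [ 0.5055 -0.1393  0.1588] 0.0346 [0.37 0.67 0.35] [-0.42  0.08  1.66 -0.    1.4  -1.86]
```

Emit:
servo_tool --plan '[-0.006,-0.078,0.058,0,0,1.5,0.4,-0.006,-0.078,0.058,0,0,1.5,0.4,-0.006,-0.078,0.058,0,0,1.5,0.4,-0.006,-0.078,0.058,0,0,1.5,0.4,-0.006,-0.078,0.058,0,0,1.5,0.4,-0.006,-0.078,0.058,0,0,1.5,0.4]'

```text
time: 11.3
ee_pos: [0.5037, -0.2145, 0.102]
tool_rot: [0.001, 0.073, 0.997, -0.0]
contact_force: [0.4, 0.3, 0.2]
width: 0.0342
grasp_force: 0.0
```

```bash
python3 - <<'E'
from m import *
img,d,c,T=grab("wrist"); P=cloud(d,c,T)
blobs(img,P,(.5,-.222),.06,.024,.045)
E
python3 g.py .5015 -.223 .024 170
```

```text
1357 (array([ 502.4, -223.5]), 52.3, 12.0, -10.6) mean [ 0.5007 -0.2232  0.0304]
mm [ 1.1 -8.6 78. ] deg [-0.03  0.07  1.61]
11.35 [ 0.5037 -0.2146  0.102 ] 0.0342 [-0.25 -0.75  0.53] [-0.54  0.17  1.68 -0.    1.29 -1.97]
```

Emit:
servo_tool --plan '[0.001,-0.009,0.02,0,0,2.1,0.4,0.001,-0.009,0.055,0,0,2.1,0.4,0.001,-0.009,0.077,0,0,2.1,0.4,0.001,-0.009,0.077,0,0,2.1,0.4,0.001,-0.009,0.077,0,0,2.1,0.4,0.001,-0.009,0.077,0,0,2.1,0,0.001,-0.009,0.077,0,0,2.1,0,0.001,-0.009,0.077,0,0,2.1,0]'

```text
time: 12.15
ee_pos: [0.5019, -0.2243, 0.0259]
tool_rot: [0.001, 0.092, 0.996, -0.001]
contact_force: [-1.8, 2.9, 9.3]
width: 0.0097
grasp_force: 59.1
```

Emit:
servo_tool --plan '[0,0,0,0,0,0,0,0,0,0,0,0,0,0,0,0,-0.01,0,0,0,0,0,0,-0.03,0,0,0,0,0,0,-0.06,0,0,0,0,0,0,-0.1,0,0,0,0,0,0,-0.14,0,0,0,0,0,0,-0.14,0,0,0,0]'

```text
time: 12.95
ee_pos: [0.5029, -0.2251, 0.171]
tool_rot: [0.004, 0.092, 0.996, -0.002]
contact_force: [-0.1, -0.4, -1.1]
width: 0.0097
grasp_force: 58.8
```

```bash
python3 - <<'E'
from m import *
img,d,c,T=grab("wrist"); P=cloud(d,c,T)
T0=Tt(ctrl.get_state()); Q=(P-T0[:3,3])@T0[:3,:3]
m=(abs(Q[...,0])<.05)&(abs(Q[...,1])<.0065)&(abs(Q[...,2])<.012)&(img.min(-1)>140)
print(np.percentile(Q[m],[1,50,99],axis=0).round(4))
E
python3 g.py .552 .2516 .17 241.7
```

```text
[[-0.0257 -0.0061 -0.009 ]
 [ 0.006  -0.0001 -0.0076]
 [ 0.0251  0.0056  0.0012]]
mm [ 38.2 477.3  -3.4] deg [ -0.32   0.19 -72.26]
13.0 [ 0.5021 -0.2246  0.168 ] 0.0096 [ 0.25 -0.37 -2.17] [-0.56  0.12  1.6  -0.    1.42 -1.95]
```

Emit:
servo_tool --plan '[0.002,0.025,-0.004,0,0,-6,0,0.005,0.065,-0.004,0,0,-13,0,0.009,0.11,-0.004,0,0,-20,0,0.013,0.157,-0.004,0,0,-28,0,0.016,0.205,-0.004,0,0,-36,0,0.02,0.252,-0.004,0,0,-44,0,0.024,0.3,-0.004,0,0,-52,0,0.028,0.348,-0.004,0,0,-60,0]'

```text
time: 13.8
ee_pos: [0.5368, 0.1252, 0.168]
tool_rot: [-0.0, -0.421, 0.907, -0.0]
contact_force: [1.5, -1.1, -0.2]
width: 0.0095
grasp_force: 58.8
```

```bash
python3 g.py .552 .2516 .17 241.7
```

```text
mm [-106.3   70.1   -2. ] deg [ 1.000e-02 -2.000e-02 -1.193e+01]
13.8 [0.5368 0.1252 0.168 ] 0.0095 [ 1.48 -1.13 -0.21] [ 0.09  0.13  1.59 -0.    1.42 -2.35]
```

Emit:
servo_tool --plan '[-0.035,0.023,-0.002,0,0,-5,0,-0.07,0.046,-0.002,0,0,-10,0,-0.095,0.062,-0.002,0,0,-12,0,-0.104,0.068,-0.002,0,0,-12,0,-0.104,0.068,-0.002,0,0,-12,0,-0.104,0.068,-0.002,0,0,-12,0,-0.104,0.068,-0.002,0,0,-12,0]'

```text
time: 14.5
ee_pos: [0.5533, 0.2451, 0.1701]
tool_rot: [-0.0, -0.51, 0.86, -0.0]
contact_force: [0.9, -0.3, -0.6]
width: 0.0095
grasp_force: 58.8
```

```bash
python3 - <<'E'
from tart import *
img,P=tart("pics/w7.png")
print("top layer"); blobs(img,P,(.519,.19),.055,.046,.06,n=40)
E
python3 g.py .5365 .1855 .06 241.8
```

```text
batons
2772 (array([520.8, 195.2]), 51.6, 51.1, 62.2) mean [0.5166 0.1959 0.0425]
board px 2280
centre [520.7 193.8] tab [564.5 169.7] yaw -28.9
top layer
1149 (array([504.8, 203.6]), 51.6, 12.2, 61.6) mean [0.5045 0.2029 0.0495]
mm [ 60.5 -13.8 110.2] deg [-0.01 -0.01 -0.46]
14.55 [0.5534 0.2452 0.1702] 0.0098 [-0.91 -0.01  0.14] [ 0.29  0.24  1.46 -0.    1.45 -2.35]
```

Emit:
servo_tool --plan '[0.025,-0.006,0.02,0,0,-0.3,0,0.05,-0.013,0.045,0,0,-0.3,0,0.06,-0.014,0.07,0,0,-0.3,0,0.0605,-0.014,0.093,0,0,-0.3,0,0.0605,-0.014,0.107,0,0,-0.3,0,0.0605,-0.014,0.11,0,0,-0.3,0,0.0605,-0.014,0.11,0,0,-0.3,0,0.0605,-0.014,0.11,0,0,-0.3,0]'

```text
time: 15.35
ee_pos: [0.5373, 0.1868, 0.0612]
tool_rot: [0.001, -0.513, 0.858, -0.0]
contact_force: [0.6, 0.9, -0.2]
width: 0.0094
grasp_force: 58.8
```

```bash
python3 g.py .5365 .1855 .044 241.6
```

```text
mm [ 1.5  0.1 17.2] deg [-0.07  0.05  0.14]
15.35 [0.5373 0.1868 0.0612] 0.0094 [ 0.64  0.91 -0.24] [ 0.2   0.25  1.67 -0.    1.22 -2.45]
```

Emit:
servo_tool --plan '[0.0005,0,0.008,0,0,0,0,0.0005,0,0.013,0,0,0,0,0.0005,0,0.0155,0,0,0,0,0.0005,0,0.0165,0,0,0,0,0.0005,0,0.0165,0,0,0,0,0.0005,0,0.0165,0,0,0,0]'

```text
time: 15.95
ee_pos: [0.5366, 0.1862, 0.0448]
tool_rot: [0.0, -0.513, 0.858, -0.0]
contact_force: [-8.2, -1.8, 21.9]
width: 0.0098
grasp_force: 61.4
```

Contact came early, so I back off before releasing.

Emit:
servo_tool --plan '[0,0,-0.0005,0,0,0,0,0,0,-0.001,0,0,0,0,0,0,-0.0015,0,0,0,0,0,0,-0.0015,0,0,0,0]'

```text
time: 16.35
ee_pos: [0.5364, 0.1861, 0.045]
tool_rot: [-0.0, -0.513, 0.858, -0.0]
contact_force: [0.0, -0.0, 1.4]
width: 0.0096
grasp_force: 59.1
```

Emit:
servo_tool --plan '[0,0,-0.0002,0,0,0,0,0,0,-0.0002,0,0,0,0.08,0,0,-0.0002,0,0,0,0.16,0,0,-0.0002,0,0,0,0.24,0,0,-0.0002,0,0,0,0.24,0,0,-0.01,0,0,0,0.24,0,0,-0.03,0,0,0,0.24,0,0,-0.06,0,0,0,0.24]'

```text
time: 17.15
ee_pos: [0.5357, 0.186, 0.1052]
tool_rot: [-0.001, -0.513, 0.858, 0.0]
contact_force: [-0.0, 0.2, 1.4]
width: 0.0204
grasp_force: 0.0
```

Emit:
servo_tool --plan '[-0.02,0,-0.04,0,0,0,1,-0.05,0,-0.08,0,0,0,1,-0.065,0,-0.08,0,0,0,1,-0.065,0,-0.08,0,0,0,1,-0.065,0,-0.08,0,0,0,1,-0.065,0,-0.08,0,0,0,1]'

```text
time: 17.75
ee_pos: [0.5667, 0.2428, 0.1844]
tool_rot: [-0.001, -0.513, 0.858, 0.0]
contact_force: [-0.0, 0.4, -0.6]
width: 0.0854
grasp_force: 0.0
```

```bash
python3 - <<'E'
from tart import *
img,P=tart("pics/w8.png")
print("top layer"); blobs(img,P,(.519,.19),.055,.046,.06,n=40)
E
python3 g.py .5205 .194 .13 151.6
```

```text
batons
3119 (array([521.2, 194.5]), 51.7, 50.2, 61.2) mean [0.5203 0.194  0.0455]
board px 2138
centre [520.7 193.9] tab [564.6 170.4] yaw -28.2
top layer
1005 (array([537.2, 185.5]), 51.4, 11.4, 61.0) mean [0.537  0.1852 0.0495]
1061 (array([504.7, 203.7]), 51.5, 12.3, 61.5) mean [0.5046 0.2029 0.0495]
mm [64.8 17.6 54.6] deg [-1.000e-02 -8.000e-02  9.011e+01]
17.8 [0.5667 0.2427 0.1845] 0.0855 [-0.35 -1.06 -0.06] [ 0.28  0.26  1.41 -0.    1.48 -2.37]
```

View pics/w8.png

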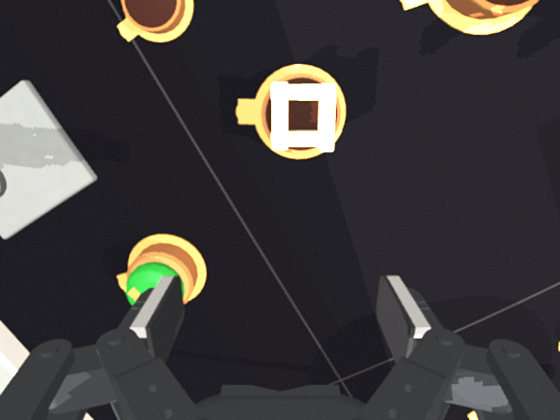

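The lattice is neat and square at (303,115). Before gripping the tart I measure where the open fingertips lie in tool z.

```bash
python3 - <<'E'
from h import *
img,d,c,T=grab("wrist"); P=cloud(d,c,T); T0=Tt(ctrl.get_state()); Q=(P-T0[:3,3])@T0[:3,:3]
for s in (1,-1):
    m=(abs(Q[...,0])<.03)&(s*Q[...,1]>.03)&(s*Q[...,1]<.065)&(Q[...,2]>-.05)&(Q[...,2]<.03)
    q=Q[m]; print(s,len(q),np.percentile(q,[0.5,2,50,98,99.5],axis=0).round(4).tolist())
E
python3 g.py .5208 .1943 .13 151.8
```

```text
1 3247 [[-0.0112, 0.0415, -0.0498], [-0.01, 0.0416, -0.0496], [0.0067, 0.0424, -0.0351], [0.0112, 0.055, -0.0141], [0.0114, 0.0555, -0.0121]]
-1 3234 [[-0.0111, -0.0569, -0.0498], [-0.0102, -0.0563, -0.0495], [0.0066, -0.0437, -0.0351], [0.0112, -0.0429, -0.0141], [0.0114, -0.0428, -0.0124]]
mm [64.4 17.5 54.7] deg [-1.00e-02 -6.00e-02  8.99e+01]
17.85 [0.5668 0.2427 0.1847] 0.0852 [ 0.28  0.1  -0.35] [ 0.28  0.26  1.41 -0.    1.48 -2.37]
```

Emit:
servo_tool --plan '[0.01,0.002,0.005,0,0,8,1,0.02,0.005,0.01,0,0,16,1,0.03,0.008,0.015,0,0,25,1,0.04,0.01,0.02,0,0,33,1,0.05,0.013,0.03,0,0,42,1,0.06,0.016,0.04,0,0,50,1,0.065,0.0175,0.05,0,0,59,1,0.065,0.0175,0.054,0,0,67,1]'

```text
time: 18.65
ee_pos: [0.52, 0.1935, 0.1301]
tool_rot: [-0.001, 0.049, 0.999, -0.0]
contact_force: [-0.4, -0.4, 0.2]
width: 0.0855
grasp_force: 0.0
```

```bash
python3 g.py .5208 .1943 .13 151.8
```

```text
mm [-0.7  0.9  0.1] deg [-0.05 -0.07 22.54]
18.65 [0.52   0.1935 0.1301] 0.0855 [-0.43 -0.39  0.24] [ 0.22  0.17  1.63 -0.    1.35 -1.25]
```

Emit:
servo_tool --plan '[-0.0003,0.0006,0,0,0,8,1,-0.0003,0.0006,0,0,0,16,1,-0.0003,0.0006,0,0,0,22.5,1,-0.0003,0.0006,0,0,0,22.5,1,-0.0003,0.0006,0,0,0,22.5,1,-0.0003,0.0006,0,0,0,22.5,1]'

```text
time: 19.25
ee_pos: [0.5213, 0.1948, 0.1311]
tool_rot: [-0.0, 0.239, 0.971, -0.0]
contact_force: [-0.2, -0.4, 0.1]
width: 0.0854
grasp_force: 0.0
```

```bash
python3 tart.py pics/w9.png; python3 g.py .5208 .1943 -.001 151.8
```

```text
batons
4119 (array([519.9, 195.1]), 52.9, 51.0, 61.7) mean [0.519  0.1956 0.0455]
board px 2366
centre [520.8 194.2] tab [565.2 169.1] yaw -29.4
19.3 [0.5213 0.1949 0.131 ]
mm [ 1.00e-01 -7.00e-01  1.32e+02] deg [-0.01 -0.    0.56]
19.3 [0.5213 0.1949 0.131 ] 0.0853 [0.4  0.16 0.86] [ 0.22  0.17  1.62 -0.    1.35 -0.87]
```

View pics/w9.png

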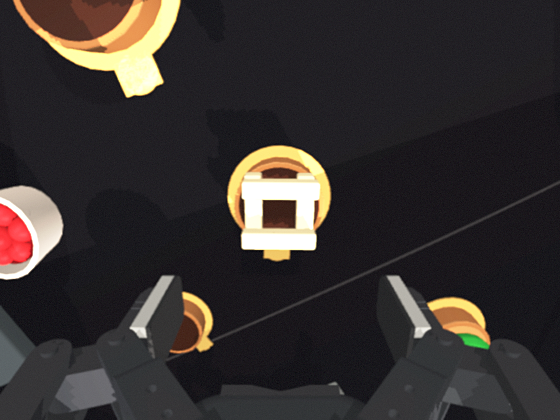

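The tart is centred between the open fingers at (280,195), tab pointing down-image. I descend.

Emit:
servo_tool --plan '[0,-0.0006,0.02,0,0,0.3,1,0,-0.0006,0.05,0,0,0.3,1,0,-0.0006,0.08,0,0,0.3,1,0,-0.0006,0.105,0,0,0.3,1,0,-0.0006,0.122,0,0,0.3,1,0,-0.0006,0.131,0,0,0.3,1,0,-0.0006,0.131,0,0,0.3,1,0,-0.0006,0.131,0,0,0.3,1]'

```text
time: 20.1
ee_pos: [0.5215, 0.1946, 0.0008]
tool_rot: [0.0, 0.242, 0.97, 0.0]
contact_force: [0.1, 0.1, 0.4]
width: 0.0856
grasp_force: 0.0
```

Emit:
servo_tool --plan '[0,0,0,0,0,0,0.95,0,0,0,0,0,0,0.92,0,0,0,0,0,0,0.89,0,0,0,0,0,0,0.86,0,0,0,0,0,0,0.84,0,0,0,0,0,0,0.82,0,0,0,0,0,0,0.8,0,0,0,0,0,0,0.78]'

```text
time: 20.9
ee_pos: [0.5211, 0.1944, 0.0004]
tool_rot: [0.0, 0.242, 0.97, -0.0]
contact_force: [-2.9, -1.5, 4.6]
width: 0.0672
grasp_force: 29.1
```

Emit:
servo_tool --plan '[0,0,0,0,0,0,0.76,0,0,0,0,0,0,0.72,0,0,0,0,0,0,0.65,0,0,0,0,0,0,0.5]'

```text
time: 21.3
ee_pos: [0.5211, 0.1944, 0.0007]
tool_rot: [0.0, 0.242, 0.97, -0.0]
contact_force: [-5.3, -1.4, 11.2]
width: 0.0663
grasp_force: 64.3
```

```bash
python3 g.py .59 .1 .21 180.5
```

```text
mm [-105.3  -50.9 -209.3] deg [-1.000e-02  1.000e-02 -2.856e+01]
21.3 [0.5211 0.1944 0.0007] 0.0663 [-5.28 -1.39 11.18] [ 0.22  0.3   1.75 -0.    1.09 -0.86]
```

Emit:
servo_tool --plan '[0,0,-0.001,0,0,0,0.5,0,0,-0.003,0,0,0,0.5,0,0,-0.006,0,0,0,0.5,0,0,-0.01,0,0,0,0.5,0,0,-0.014,0,0,0,0.5,0,0,-0.017,0,0,0,0.5,0,0,-0.019,0,0,0,0.5,0,0,-0.02,0,0,0,0.5]'

```text
time: 22.1
ee_pos: [0.5212, 0.1945, 0.0204]
tool_rot: [0.0, 0.242, 0.97, 0.0]
contact_force: [-1.0, -0.7, -0.8]
width: 0.0664
grasp_force: 66.8
```

```bash
cat > held.py <<'E'
from m import *
s=ctrl.get_state(); T0=Tt(s)
img,d,c,T=grab("wrist"); P=cloud(d,c,T); Q=(P-T0[:3,3])@T0[:3,:3]; Q[...,2]*=-1
print("tcp",s["ee_pos"].round(4),"w",round(s["width"],4))
print("lattice in tool frame (mm, -z)"); blobs(img,Q,(0,0),.05,.046,.06,n=40); print("all"); blobs(img,Q,(0,0),.05,.034,.06,n=40)
E
python3 held.py;  python3 g.py .588 .1 .21 180.5
```

```text
tcp [0.5212 0.1945 0.0204] w 0.0664
lattice in tool frame (mm, -z)
5648 (array([19.4,  1.4]), 51.8, 13.4, 89.8) mean [0.0201 0.0014 0.0487]
1872 (array([-15.5,   0.4]), 51.8, 9.8, 89.8) mean [-0.0136 -0.0009  0.0483]
all
14189 (array([3.4, 0.9]), 52.6, 47.9, -89.7) mean [0.0084 0.0003 0.0444]
276 (array([  8.3, -36.4]), 5.6, 5.0, -6.4) mean [ 0.0096 -0.0364  0.0401]
265 (array([ 9.4, 36.6]), 5.8, 5.0, 41.2) mean [0.0097 0.0375 0.0401]
mm [-103.5  -51.9 -189.7] deg [ 0.000e+00  1.000e-02 -2.856e+01]
22.15 [0.5211 0.1945 0.0203] 0.0662 [-0.46 -0.31 -2.01] [ 0.22  0.27  1.74 -0.    1.13 -0.86]
```

Emit:
servo_tool --plan '[0,0,-0.002,0,0,0,0.5,0,0,-0.007,0,0,0,0.5,0,0,-0.015,0,0,0,0.5,0,0,-0.026,0,0,0,0.5,0,0,-0.04,0,0,0,0.5,0,0,-0.055,0,0,0,0.5,0,0,-0.07,0,0,0,0.5,0,0,-0.085,0,0,0,0.5]'

```text
time: 22.95
ee_pos: [0.5212, 0.1945, 0.1069]
tool_rot: [0.0, 0.242, 0.97, 0.0]
contact_force: [-0.4, -0.0, -1.8]
width: 0.0663
grasp_force: 66.8
```

Emit:
servo_tool --plan '[0,0,-0.015,0,0,0,0.5,0,0,-0.03,0,0,0,0.5,0,0,-0.045,0,0,0,0.5,0,0,-0.06,0,0,0,0.5,0,0,-0.075,0,0,0,0.5,0,0,-0.088,0,0,0,0.5,0,0,-0.098,0,0,0,0.5,0,0,-0.104,0,0,0,0.5]'

```text
time: 23.75
ee_pos: [0.5213, 0.1945, 0.2101]
tool_rot: [0.0, 0.242, 0.97, 0.0]
contact_force: [0.3, -0.5, -1.2]
width: 0.0659
grasp_force: 66.8
```

Emit:
servo_tool --plan '[0,0,-0.001,0,0,0,0.5,0,0,-0.001,0,0,0,0.5,0,0,-0.001,0,0,0,0.5]'

```text
time: 24.05
ee_pos: [0.5209, 0.1944, 0.2095]
tool_rot: [-0.0, 0.242, 0.97, -0.0]
contact_force: [-0.1, 0.5, -1.5]
width: 0.0663
grasp_force: 66.8
```

```bash
python3 held.py;  python3 g.py .588 .099 .2105 180.5
```

```text
tcp [0.5209 0.1944 0.2095] w 0.0663
lattice in tool frame (mm, -z)
5553 (array([19.1,  1.4]), 51.4, 13.7, 89.7) mean [0.0201 0.0014 0.0487]
1792 (array([-15.6,   0.6]), 52.2, 9.8, -89.8) mean [-0.0137 -0.0011  0.0484]
all
322 (array([ 25.6, -18.2]), 11.6, 3.5, -88.4) mean [ 0.0258 -0.018   0.0364]
305 (array([25.5, 19.1]), 11.4, 3.2, -86.7) mean [0.0257 0.0191 0.0363]
8238 (array([6. , 1.5]), 51.4, 39.8, 89.7) mean [0.0134 0.0011 0.0452]
109 (array([  8.7, -35.9]), 5.6, 5.1, -19.5) mean [ 0.0087 -0.0358  0.0429]
88 (array([ 8.4, 37. ]), 4.9, 4.4, 12.4) mean [0.0088 0.037  0.0426]
2042 (array([-15.6,   0.6]), 52.2, 9.8, -89.8) mean [-0.0135 -0.0017  0.0479]
mm [-104.1  -52.6   -1.1] deg [ -0.03  -0.05 -28.56]
24.1 [0.5209 0.1944 0.2094] 0.0661 [-0.13  0.13 -1.62] [ 0.22  0.12  1.52 -0.    1.51 -0.86]
```

Emit:
servo_tool --plan '[-0.002,-0.001,-0.001,0,0,-0.6,0.5,-0.006,-0.003,-0.001,0,0,-1.7,0.5,-0.0115,-0.006,-0.001,0,0,-3.1,0.5,-0.0185,-0.0095,-0.001,0,0,-5.1,0.5,-0.027,-0.0135,-0.001,0,0,-7.4,0.5,-0.0355,-0.018,-0.001,0,0,-9.7,0.5,-0.0435,-0.022,-0.001,0,0,-12,0.5,-0.052,-0.0265,-0.001,0,0,-14.3,0.5]'

```text
time: 24.9
ee_pos: [0.5549, 0.146, 0.211]
tool_rot: [-0.0, 0.119, 0.993, -0.0]
contact_force: [0.5, 0.2, -1.4]
width: 0.0664
grasp_force: 66.7
```

Emit:
servo_tool --plan '[-0.0005,0,0,0,0,0,0.5,-0.0005,0,0,0,0,0,0.5,-0.0005,0,0,0,0,0,0.5]'

```text
time: 25.2
ee_pos: [0.5548, 0.1467, 0.2111]
tool_rot: [-0.0, 0.12, 0.993, -0.0]
contact_force: [-0.3, 0.1, -1.5]
width: 0.0662
grasp_force: 66.8
```

```bash
python3 g.py .588 .099 .2105 180.5
```

```text
mm [-43.6 -38.5   0.5] deg [-0.00e+00 -1.00e-02 -1.43e+01]
25.2 [0.5548 0.1467 0.2111] 0.0662 [-0.32  0.12 -1.47] [ 0.12  0.16  1.47  0.    1.51 -1.21]
```

Emit:
servo_tool --plan '[-0.002,-0.0015,0,0,0,-0.6,0.5,-0.006,-0.005,0,0,0,-2,0.5,-0.013,-0.0115,0,0,0,-4.3,0.5,-0.021,-0.0185,0,0,0,-7,0.5,-0.03,-0.0265,0,0,0,-10,0.5,-0.037,-0.0325,0,0,0,-12.2,0.5,-0.0415,-0.0365,0,0,0,-13.7,0.5,-0.0435,-0.0385,0,0,0,-14.3,0.5]'

```text
time: 26.0
ee_pos: [0.5883, 0.0985, 0.211]
tool_rot: [-0.0, -0.005, 1.0, -0.0]
contact_force: [-0.3, -0.6, -1.3]
width: 0.066
grasp_force: 66.8
```

Emit:
servo_tool --plan '[0,0,0,0,0,0,0.5,0,0,0,0,0,0,0.5,0,0,0,0,0,0,0.5,0,0,0,0,0,0,0.5]'

```text
time: 26.4
ee_pos: [0.588, 0.099, 0.2112]
tool_rot: [0.0, -0.005, 1.0, -0.0]
contact_force: [0.5, 0.1, -1.9]
width: 0.0665
grasp_force: 66.8
```

```bash
python3 held.py; python3 g.py .588 .099 .2105 180.5
python3 - <<'E'
from h import *
img,d,c,T=grab("side"); P=cloud(d,c,T); a=img[60:270,150:430]; save("pics/s2.png",cv2.resize(a,None,fx=2.5,fy=2.5)); 
for n in("side","top"):
    if n=="top": img,d,c,T=grab("top")
    for t in("lens","tab","tart"):
        for o in tip_of(n,t)[:4]: print(n,t,(T@np.r_[o["position"],1])[:3].round(3),round(o["confidence"],2))
E
```

```text
tcp [0.588  0.099  0.2112] w 0.0665
lattice in tool frame (mm, -z)
5678 (array([19.2,  0.9]), 51.7, 13.2, -89.5) mean [0.0199 0.0009 0.0487]
1658 (array([-15.4,  -0. ]), 52.2, 10.4, 89.7) mean [-0.014  -0.0003  0.0485]
all
13269 (array([3.1, 0.3]), 52.9, 47.8, -89.9) mean [ 0.0099 -0.0004  0.0444]
281 (array([  9.1, -37.1]), 6.5, 5.3, 11.9) mean [ 0.0095 -0.0369  0.0399]
269 (array([ 8.5, 37.1]), 5.5, 5.1, 5.5) mean [0.0096 0.037  0.0399]
mm [0.  0.  0.6] deg [-0.    0.    0.04]
26.45 [0.588  0.099  0.2111] 0.0662 [-0.02 -0.3  -1.09] [ 0.04  0.2   1.42 -0.    1.52 -1.54]
side lens [0.59  0.094 0.239] 0.67
side lens [0.737 0.102 0.237] 0.61
side lens [0.59  0.079 0.235] 0.34
side lens [0.604 0.102 0.248] 0.23
side tab [0.62  0.06  0.001] 0.95
side tab [0.392 0.141 0.004] 0.84
side tart [0.583 0.056 0.002] 0.93
side tart [ 0.319  0.156 -0.001] 0.9
side tart [0.588 0.099 0.212] 0.56
top tab [ 0.618  0.061 -0.   ] 0.43
top tart [0.585 0.096 0.212] 0.72
top tart [0.582 0.052 0.   ] 0.4
```

View pics/s2.png

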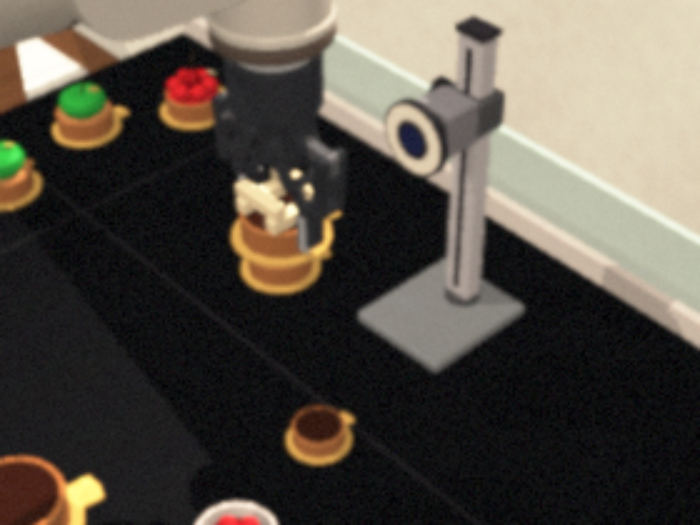

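The tart is held level at (280,225) facing the lens (410,140), lattice intact and tab towards the lens. All measured values are inside their limits, so I hand in.

```bash
python3 -c "
from plant import ctrl
print(ctrl.finish_job())"
```

```text
the job is handed in; nothing more can be done
None
```

The four-baton lattice is finished, and I handed the job in with the tart held still and level about 15 cm in front of the lens, tab pointing to it; the hand-in gave no verdict.

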